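Check a contact rail under the toggle clamp

ROBOT

A 6-joint arm with a two-finger parallel gripper is mounted at the origin on the work surface. World frame = base frame: x ahead of the robot, y to its left, z up, the work surface at z = 0. Lengths are in m, angles in rad, forces in N, time in s.
With the tool pointing down it reaches from about 0.35 to 0.975 m from the base axis. Payload 4.9 kg.
Tool frame: the origin (TCP) lies between the finger pads; the fingertips stand ahead of it and the grasp point (between the pads) lies 2 mm behind it (bot.finger_overhang is the z of the fingertips in the tool frame, in m); z points along the fingers, y is the line along which they close (so a half turn about z gives the same grasp; the last joint's range is limited). The gripper opens to 85 mm and grips with 20 to 120 N. Pads are 22 mm wide; open, the fingers measure 114 mm over their backs; the gripper's body (76 mm by 85 mm) begins 54 mm behind the grasp point. The pads swing forward as they close: fully open they stand 13 mm farther back than shut.
Start: joints at [-1.253, 0.053, 1.613, -0, 1.476, -0.119], TCP at [0.264, -0.566, 0.219] pointing down, gripper open.
Joint ranges: [-3.01, 3.01], [-1.01, 2.22], [0.06, 2.58], [-1.02, 4.17], [0.09, 2.62], [-3.14, 3.14]. Speed limits (rad/s): [2.57, 2.57, 3.14, 3.14, 3.14, 3.14].

INTERFACE

Orientations are given as a unit quaternion [x, y, z, w].
In Python, from plant import bot gives the robot as it stands.
- The arm moves only by the tool carry_out, never from a script. Its arguments are lists of equal length, an entry for each row: "slide": the shift along the world's x, y, z as a fraction of full scale, a list of three; "twist": the turn, a rotation vector about the world's x, y, z as a fraction of full scale, a list of three. A call has 1 to 20 rows; each row is the pose to reach, as a shift and turn from the pose commanded when the call began, turning the shorter way round; what a row does not reach only later rows make up. Full scale, the value 1, is 0.5 m for a shift and 180 degrees for a turn. A row lasts 1/12 s, in which the tool goes at most 41.7 mm and 7.16 degrees, less where a joint would pass 70% of its speed; a pose out of reach is approached as far as the arm can. A call with a number of a shift or a turn outside -1 to 1 is refused whole. A call with a gripper value outside its range is refused whole. "grip" is the closure, from -1 (fully open) to 1 (shut), set as the call begins (left out, the last holds). The fingers move at their own pace and stop on an object; "squeeze" is the grip in N (left out, the last holds). Time passes only in rows, so rows that repeat a pose let the fingers close. It gives the time, the measured TCP pose, the force, the opening and the grip force at its end, in the units of the state.
- bot.sense(): the state, without advancing time (a new reading comes with each control period).
- bot.grab_frame(name): name is "side" or "top" or "wrist"; returns a dict with "color" (480x640x3 uint8, red, green, blue), "K" (3x3 intrinsics, pixels), "world_from_camera" (4x4, takes a point from camera to world coordinates). Camera axes: x right, y down, z forward; pixel columns grow to the right and rows downward; lengths in m; the calibration is good to about 2 mm. A picture is of the moment at which its call begins. There is no depth.
- bot.job_done(): hands the job in; it is judged then, once.
Trained networks look in a picture, given as the dict that the camera call returned (one of the last four; its "shot" number tells which), for a name from the list of things; names that differ only in an ending like _2 or _b are one class to them, and where a whole thing is asked for, a point or a joint stands for the part that bears it (a point fixed in the world has none). Each returns a list of dicts, best first, with "confidence" (0 to 1); they miss things now and then, are a little off and sometimes report something else, mostly with a low value. They report only what shows in the picture. A call takes as long as a camera call. They do not tell look-alikes from the thing itself.
- bot.search_frame(query, picture): "box" ([left, top, width, height] in pixels, round what is visible of it).
- bot.trace(query, picture): "region" (480x640 bool, what is visible of it) and "box" ([left, top, width, height] in pixels, round what is visible of it).
The state is a dict: "time_s": time; "joint_pos": joint angles; "joint_vel": joint speeds; "joint_efforts": joint torques, N m; "tcp_pos": TCP position; "ee_rot": TCP orientation; "wrist_force": force on the tool from outside, world axes, zero at the start; "moment": the same for the moment, N m; "grip_width": opening from 0.0 (shut) to 1.0 (fully open); "grasp_force": force on a finger pad.
Only numpy, scipy, OpenCV 4.12 (cv2) and the standard library are available. Lean on these libraries where they do the work, as an engineer would, in place of code of your own. Each camera call takes 0.05 s, during which the arm holds its last target. There are 200 camera calls.

TASK

Check the long contact rail: take it from the bin, lay it flat in the channel of the check fixture and push it up against the channel's end stop, then let go of it. Swing the toggle clamp over centre until it holds the rail down by itself, let go completely and leave it clamped for a full second while the sensor reads it, then swing the clamp all the way back to its open rest, leaving the rail in place against the stop. Leave the short rail in its bin and don't push the other things on the bench about.

Things in the scene. Friction and masses are not known exactly. Their poses are not given: they have to be found in the camera images.
- long_rail: The rail to check: copper, inverted-T section, 110 mm long. Flange 40 mm wide and 8 mm thick below, upright web 14 mm wide along its middle, 32 mm tall overall. About 0.3 kg. Lies flange down in either compartment of the bin. Origin: centre of the underside; x along its length, z up.
- short_rail: Like the long rail in every way but only 76 mm long, in the other compartment of the bin. Not wanted.
- bin: Blue plastic bin, fixed, 155 mm (x) by 195 mm (y), 42 mm tall, walls and floor 5 mm, a divider at y = 0 making two compartments 90 mm wide in y and 145 mm long in x, one rail in each, lengthwise along x within about 6 degrees. Origin: centre of the underside.
- fixture: Fixed check fixture; teal base 20 mm thick, x -95 to 225 mm, 150 mm wide. Origin on the table under the nest; x points from nest to clamp, away from the robot. Clamp cheeks: x 65 to 115, 40 wide, 98 mm high. A sensor head (x 156 to 226, y -67 to 43, z 262 to 312 mm; post at x 205, y -55) overhangs the open lever: it can be gripped only with the tool tilted in from the nest's side.
- nest (a point): Centre of the channel's floor, 20 mm above the table; axes as the fixture's. The channel runs along y between two 8 mm tall guides, inner faces at x = +-22 mm (2 mm play each side of the flange), 110 mm long. A stop 22 mm tall closes its +y end, face at y = +55 mm; the -y end is open. The rail's origin is at this point when it lies home against the stop.
- clamp_pivot (a point): Hinge of the clamp lever: 85 mm behind the nest centre (fixture x), 85 mm above the table; the hinge axis is the fixture's y. The lever swings in the fixture's x-z plane.
- clamp_grip (a point): Middle of the lever's black rubber grip (20 mm wide along the hinge axis, 26 mm deep, 50 mm long, 115 to 165 mm from the pivot); 140 mm from the pivot. From pivot to grip the lever is a 16 mm square steel bar; a spindle with a rubber foot sticks out 33 mm square to it, 85 mm from the pivot, on the side that comes down on the rail.
- clamp (a joint): Lever angle, rad. 0 = open, leaned back 25 degrees past upright away from the nest, under the sensor head. Grows as the grip comes up and over towards the robot. Level and pressing on a rail in the nest: about 2.0; 2.13 with nothing under it. A spring drives it to either end, changing sides at about 1.05; moving it takes up to about 8 N at the grip.
- pliers: Bystander: pliers with red handles, 150 mm long, lying flat beside the fixture; origin on the table under the pivot area.
- setting_block: Bystander: plain steel block 60 x 34 x 26 mm beside the fixture; origin at centre of its underside.
- spanner: Bystander: steel spanner, 130 mm long, lying beside the fixture on the bin's side; origin under its middle.
- oil_bottle: Bystander: white plastic bottle, 60 mm diameter, 150 mm tall, standing; origin under its centre.
- spray_can: Bystander: bare aluminium can, 56 mm diameter, 160 mm tall, standing; origin under its centre.
- foam_block: Bystander: white block 60 x 50 x 50 mm; origin under its centre.
- grease_pot: Bystander: dark steel cup, 70 mm diameter, 50 mm tall; origin under its centre.
Mind the look-alikes: they are no part of the job. What is shaped like the long_rail but grey or purple is not meant.

How it is judged:
On the way, in this order (a step that is already met when the one before it is completed fails the run):
1. the long rail lies flat in the channel against the end stop, let go, with the clamp still open (x of long_rail in the frame of nest between -0.004 and 0.004 m and y of long_rail in the frame of nest between -0.003 and 0.003 m and z of long_rail in the frame of nest between -0.003 and 0.003 m and angle between the x axis of long_rail and the y axis of nest, either way round below 0.06 rad and angle between long_rail's own z axis and vertical below 0.05 rad and value of joint clamp below 0.2 rad and contact force between the fingers and long_rail below 0.2 N), for 0.2 s.
2. the clamp is swung over and holds the rail down by itself for a second, the robot touching nothing (x of long_rail in the frame of nest between -0.004 and 0.004 m and y of long_rail in the frame of nest between -0.003 and 0.003 m and z of long_rail in the frame of nest between -0.003 and 0.003 m and angle between the x axis of long_rail and the y axis of nest, either way round below 0.06 rad and angle between long_rail's own z axis and vertical below 0.05 rad and value of joint clamp between 1.9 and 2.08 rad and contact force between each of the arm, the fingers and anything else below 0.3 N), for 0.8 s.
At the end, for the whole second after the job is handed in: Clamp back at its open rest (below 0.12 rad). Long rail at rest, flat in the channel and in line with it (0.06 rad): within 3 mm of its place against the stop, 4 mm across the channel, 3 mm in height. Short rail still in its bin (within 90 mm of its centre, below 20 mm) (x of long_rail in the frame of nest between -0.004 and 0.004 m and y of long_rail in the frame of nest between -0.003 and 0.003 m and z of long_rail in the frame of nest between -0.003 and 0.003 m and angle between the x axis of long_rail and the y axis of nest, either way round below 0.06 rad and angle between long_rail's own z axis and vertical below 0.05 rad and value of joint clamp below 0.12 rad and linear speed of long_rail below 0.02 m/s and horizontal distance between short_rail and bin below 0.09 m and height (world z) of short_rail below 0.02 m); the robot touches nothing.
It fails at once if a bystander is pushed more than 30 mm (distance of any of pliers, setting_block, spanner, oil_bottle, spray_can, foam_block, grease_pot from where it was at the start of the episode above 0.03 m).
It fails at once if the short rail is lifted out of the bin (height (world z) of short_rail above 0.045 m).
It also fails if it takes over 61 s, if anything falls off the work surface, if the arm or the gripper's body presses on something with over 40 N, if the wrist force passes 120 N, or if a joint passes its speed limit or range.

## Working session

There is one attempt and no reset: what is moved stays moved. The work goes in short steps, Python scripts to look and compute and a tool call to move; the robot and the scene stay as the last step left them, time stands still between calls to the robot, and variables do not carry over. Pictures are saved under pics/ and viewed, at most 10 in all, crops included, and the job is handed in when it is done.

Besides the shell and the picture viewer there is one more tool, called after "Emit:" as name(argument=value, ...) on one line, values as JSON. carry_out: Moves the arm, as the interface text tells. Shift numbers are shares of 0.5 m and turn numbers shares of 180 degrees, none past 1 either way. Its arguments: {"type":"object","properties":{"slide":{"type":"array"},"twist":{"type":"array"},"grip":{"type":"number"},"squeeze":{"type":"number"}},"required":["slide","twist"]}

```bash
ls; mkdir -p pics; cat > h.py <<'E'
import numpy as np, cv2
from plant import bot
def proj(p,f):
    T=np.linalg.inv(f["world_from_camera"]); q=T[:3,:3]@np.asarray(p,float)+T[:3,3]; u=f["K"]@q; return u[:2]/u[2]
def ray(px,f,z):
    d=np.linalg.inv(f["K"])@np.array([px[0],px[1],1.]); W=f["world_from_camera"]; d=W[:3,:3]@d; o=W[:3,3]
    return o+d*(z-o[2])/d[2]
def save(f,n): cv2.imwrite("pics/"+n,f["color"][:,:,::-1])
E
python3 - <<'E'
from h import *
t=bot.grab_frame("top"); s=bot.grab_frame("side")
save(t,"t0.png"); save(s,"s0.png")
for f,n in((t,"top"),(s,"side")):
    print(n,f["K"].tolist(),np.round(f["world_from_camera"],3).tolist())
    for q in ["long_rail","short_rail","bin","fixture","clamp","setting_block","spanner","pliers"]:
        print(q,[(np.round(d["box"]).tolist(),round(d["confidence"],2)) for d in bot.search_frame(q,f)[:3]])
print(bot.finger_overhang,bot.sense())
E
```

```text
pics
top [[533.9887892761576, 0.0, 320.1315871449118], [0.0, 533.9887892761576, 231.35411281295796], [0.0, 0.0, 1.0]] [[-0.059, -0.975, 0.212, 0.227], [-0.998, 0.058, -0.009, 0.079], [-0.003, -0.212, -0.977, 1.424], [0.0, 0.0, 0.0, 1.0]]
long_rail [([214.0, 240.0, 13.0, 42.0], 0.97), ([127.0, 181.0, 25.0, 39.0], 0.87), ([183.0, 310.0, 29.0, 48.0], 0.83)]
short_rail []
bin [([200.0, 226.0, 82.0, 70.0], 0.82)]
fixture [([300.0, 104.0, 76.0, 167.0], 0.94)]
clamp [([326.0, 145.0, 16.0, 59.0], 0.9)]
setting_block [([392.0, 213.0, 19.0, 26.0], 0.62)]
spanner [([280.0, 160.0, 13.0, 41.0], 0.7), ([325.0, 148.0, 15.0, 60.0], 0.35)]
pliers [([361.0, 148.0, 26.0, 58.0], 0.71)]
side [[606.2794260362622, 0.0, 315.0841149558173], [0.0, 606.2794260362622, 244.43513457814703], [0.0, 0.0, 1.0]] [[-0.712, -0.386, 0.586, -0.431], [-0.702, 0.402, -0.588, 0.991], [-0.008, -0.83, -0.557, 1.014], [0.0, 0.0, 0.0, 1.0]]
long_rail [([112.0, 326.0, 25.0, 38.0], 0.95), ([252.0, 376.0, 51.0, 32.0], 0.85), ([318.0, 336.0, 45.0, 33.0], 0.77)]
short_rail [([258.0, 300.0, 32.0, 28.0], 0.66)]
bin [([209.0, 287.0, 100
[... 404 characters left out ...]
e_s': 0.9, 'joint_pos': array([-1.25300037e+00,  5.26674272e-02,  1.61289643e+00,  1.62879555e-05,
        1.47602092e+00, -1.19029018e-01]), 'joint_vel': array([-0.00050736,  0.00158441,  0.00164674, -0.00114996,  0.00014847,
       -0.00080821]), 'joint_efforts': array([ 2.43421846e-04, -3.93682373e+01, -3.70463061e+01, -1.22213701e-04,
        3.59894284e-04, -1.01263953e-05]), 'tcp_pos': array([ 0.26439673, -0.56629643,  0.21902592]), 'ee_rot': array([9.76242829e-01, 2.16679346e-01, 8.45809882e-06, 3.11359329e-06]), 'wrist_force': array([-0.22612196,  0.11300278,  0.2152625 ]), 'moment': array([-0.04017572, -0.00465546, -0.03272878]), 'grasp_force': 0.0, 'grip_width': 1.0021038917630354}
```

```bash
python3 - <<'E'
import cv2
t=cv2.imread("pics/t0.png"); s=cv2.imread("pics/s0.png")
cv2.imwrite("pics/t0c.png",cv2.resize(t[95:305,170:430],(743,600),interpolation=cv2.INTER_CUBIC))
cv2.imwrite("pics/s0c.png",cv2.resize(s[130:390,90:420],(762,600),interpolation=cv2.INTER_CUBIC))
E
```

```text
(no output)
```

View pics/t0c.png

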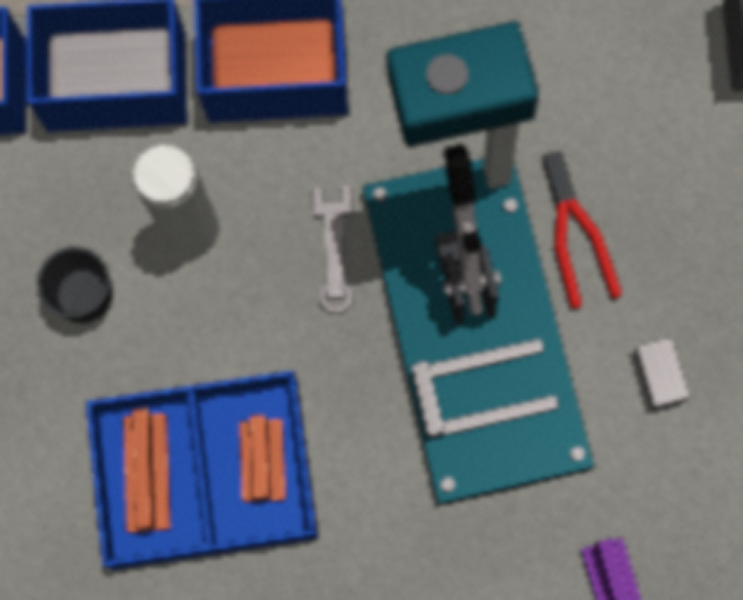

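View pics/s0c.png

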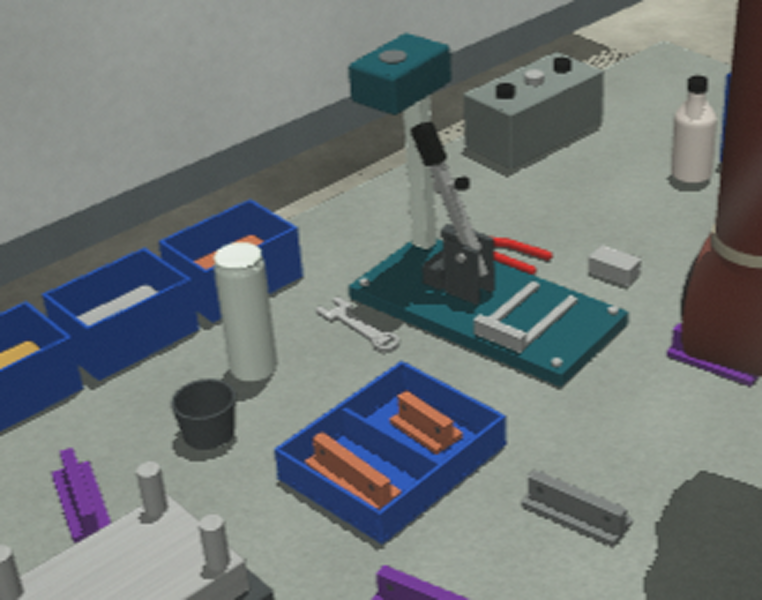

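```bash
python3 - <<'E'
from h import *
t=cv2.imread("pics/t0.png")
from plant import bot
f=bot.grab_frame("top"); w=bot.grab_frame("wrist")
from scipy.spatial.transform import Rotation as R
s=bot.sense(); T=np.eye(4); T[:3,:3]=R.from_quat(s["ee_rot"]).as_matrix(); T[:3,3]=s["tcp_pos"]
print("tool_from_cam",np.round(np.linalg.inv(T)@w["world_from_camera"],4).tolist(),w["K"][0,0], w["K"][:2,2])
hsv=cv2.cvtColor(f["color"],cv2.COLOR_RGB2HSV)
m=cv2.inRange(hsv,(3,110,60),(16,255,255))
n,l,st,c=cv2.connectedComponentsWithStats(m)
for i in range(1,n):
    x,y,ww,h,a=st[i]
    if a>80 and 205<x<290:
        r=cv2.minAreaRect(np.argwhere(l==i)[:,::-1].astype(np.float32)); print(r,a)
        print([np.round(ray(p,f,.02),3).tolist() for p in cv2.boxPoints(r)], np.round(ray(r[0],f,.02),3))
sc=743/260
for p in [(437,503),(592,466),(363,186),(518,160)]:
    print(np.round(ray((170+p[0]/sc,95+p[1]/sc),f,.02),3))
for p in [(90,402),(294,375),(107,567),(316,536)]: print("bin",np.round(ray((170+p[0]/sc,95+p[1]/sc),f,.042),3))
E
```

```text
tool_from_cam [[-0.0005, -0.9653, -0.2611, 0.0656], [1.0, -0.0008, 0.001, 0.0005], [-0.0012, -0.2611, 0.9653, -0.1549], [0.0, 0.0, 0.0, 1.0]] 345.79769376669555 [315.97087743 234.81842812]
((265.28729248046875, 112.95855712890625), (20.86585807800293, 41.574039459228516), 86.98721313476562) 865
[[0.915, 0.259, 0.02], [0.915, 0.141, 0.02], [0.851, 0.141, 0.02], [0.852, 0.258, 0.02]] [0.883 0.2   0.02 ]
((220.83465576171875, 259.3666076660156), (41.00720977783203, 13.709037780761719), 87.70938873291016) 552
[[0.528, 0.353, 0.02], [0.527, 0.316, 0.02], [0.416, 0.314, 0.02], [0.417, 0.351, 0.02]] [0.472 0.334 0.02 ]
((261.5, 255.0), (28.0, 13.0), 90.0) 371
[[0.516, 0.241, 0.02], [0.514, 0.206, 0.02], [0.438, 0.209, 0.02], [0.44, 0.244, 0.02]] [0.477 0.225 0.02 ]
[0.424 0.064 0.02 ]
[ 0.45  -0.082  0.02 ]
[0.738 0.117 0.02 ]
[ 0.755 -0.035  0.02 ]
bin [0.534 0.379 0.042]
bin [0.549 0.19  0.042]
bin [0.381 0.366 0.042]
bin [0.398 0.176 0.042]
```

Emit:
carry_out(slide=[[0.53,1,0.2],[0.53,1,0.2],[0.53,1,0.2],[0.53,1,0.2],[0.53,1,0.2],[0.53,1,0.2],[0.53,1,0.2],[0.53,1,0.2],[0.53,1,0.2],[0.53,1,0.2],[0.53,1,0.2],[0.53,1,0.2],[0.53,1,0.2],[0.53,1,0.2],[0.53,1,0.2],[0.53,1,0.2],[0.53,1,0.2],[0.53,1,0.2]], twist=[[0,0,-0.12],[0,0,-0.12],[0,0,-0.12],[0,0,-0.12],[0,0,-0.12],[0,0,-0.12],[0,0,-0.12],[0,0,-0.12],[0,0,-0.12],[0,0,-0.12],[0,0,-0.12],[0,0,-0.12],[0,0,-0.12],[0,0,-0.12],[0,0,-0.12],[0,0,-0.12],[0,0,-0.12],[0,0,-0.12]], grip=0.0, squeeze=60)

```text
time_s: 2.5
tcp_pos: [0.5289, -0.0672, 0.3186]
ee_rot: [1.0, 0.029, -0.0, 0.0]
wrist_force: [-0.3, -0.0, 0.6]
grip_width: 0.501
grasp_force: 0.0
```

```bash
python3 - <<'E'
from h import *
f=bot.grab_frame("wrist"); save(f,"w1.png"); np.savez("w1.npz",color=f["color"],K=f["K"],W=f["world_from_camera"])
print(bot.sense()["tcp_pos"],bot.sense()["grip_width"])
E
```

```text
[ 0.5288695  -0.06735299  0.31856018] 0.5027175934435666
```

View pics/w1.png

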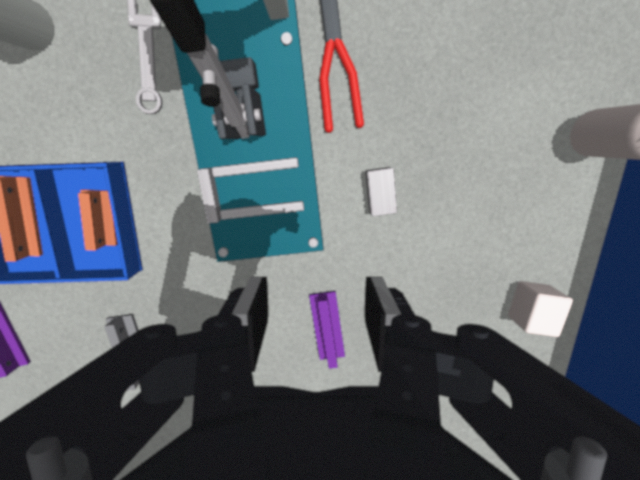

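```bash
cat > fit.py <<'E'
from h import *
from scipy.optimize import least_squares
from scipy.ndimage import map_coordinates, gaussian_filter
def fit(f,edges,x0,rng=10,iters=6,verb=True):
    """edges: list of (p0,p1) 3D in model; x0=[x,y,yaw] planar pose; RAPID-style edge fit"""
    img=gaussian_filter(f["color"].astype(float),(0.7,0.7,0)); x=np.array(x0,float)
    tr=lambda x,p: np.c_[x[0]+np.cos(x[2])*p[:,0]-np.sin(x[2])*p[:,1], x[1]+np.sin(x[2])*p[:,0]+np.cos(x[2])*p[:,1], p[:,2]]
    P=[np.linspace(*np.array(e,float),30)[2:-2] for e in edges]
    pr=lambda p: np.array([proj(q,f) for q in p])
    for it in range(iters):
        obs=[];s=np.linspace(-rng,rng,int(rng*8)+1)
        for p in P:
            u=pr(tr(x,p)); d=u[-1]-u[0]; n=np.array([-d[1],d[0]])/np.linalg.norm(d)
            pts=u[:,None]+s[None,:,None]*n
            v=np.stack([map_coordinates(img[:,:,c],[pts[...,1],pts[...,0]],order=1,mode="nearest") for c in range(3)],-1)
            g=np.linalg.norm(v[:,4:]-v[:,:-4],axis=-1); sc=s[2:-2]
            k=np.median(sc[g.argmax(1)]); g2=g*np.exp(-((sc-k)/2.5)**2)
            o=sc[g2.argmax(1)]; obs.append((u+o[:,None]*n,n))
        r=lambda y: np.concatenate([((pr(tr(y,p))-o)@n) for p,(o,n) in zip(P,obs)])
        sol=least_squares(r,x,loss="soft_l1",f_scale=.5); x=sol.x; rng=max(3,rng*.7)
    if verb: print(np.round(x,4),"px resid per edge",[round(float(np.median(a)),2) for a in np.split(r(x),len(P))])
    return x
B=.02
FX=[((-.095,.075,B),(.0,.075,B)),((-.095,-.075,B),(.2,-.075,B)),((-.095,-.07,B),(-.095,.07,B)),
    ((-.022,-.05,B),(-.022,.05,B)),((.022,-.05,.028),(.022,.05,.028)),((-.018,.055,B),(.018,.055,B))]
E
python3 - <<'E'
from fit import *
d=np.load("w1.npz"); f=dict(color=d["color"],K=d["K"],world_from_camera=d["W"])
x=fit(f,FX,[.53,.006,.17])
fit(f,FX[:3],x); fit(f,FX[3:],x)
im=f["color"][:,:,::-1].copy()
c,s=np.cos(x[2]),np.sin(x[2])
for e in FX:
    q=[proj((x[0]+c*p[0]-s*p[1],x[1]+s*p[0]+c*p[1],p[2]),f) for p in e]
    cv2.line(im,*[tuple(int(round(v*16)) for v in a) for a in q],(0,255,255),1,cv2.LINE_AA,4)
cv2.imwrite("pics/w1f.png",cv2.resize(im[0:270,130:360],(640,751))[100:700])
E
```

```text
[0.5314 0.0069 0.1729] px resid per edge [-0.44, -0.09, -0.5, 0.87, -0.14, 0.17]
[0.532  0.0068 0.1735] px resid per edge [-0.26, 0.01, -0.02]
[0.5416 0.0155 0.179 ] px resid per edge [0.08, -0.13, 0.0]
```

View pics/w1f.png

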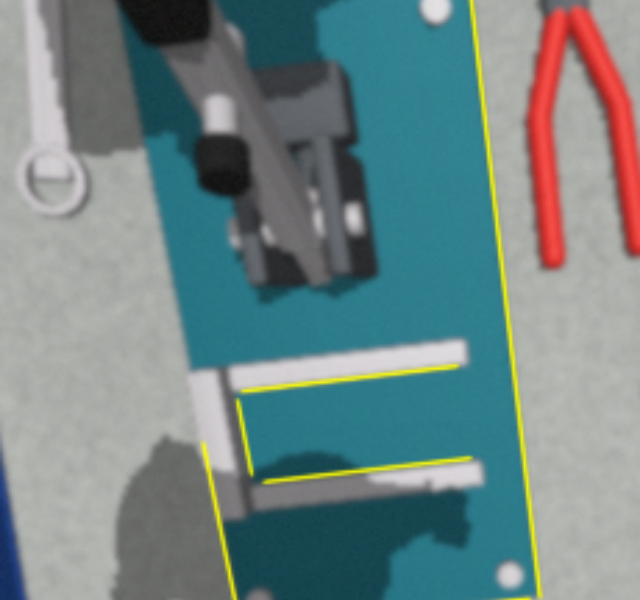

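Emit:
carry_out(slide=[[-0.09,0.8,-0.1],[-0.09,0.8,-0.1],[-0.09,0.8,-0.1],[-0.09,0.8,-0.1],[-0.09,0.8,-0.1],[-0.09,0.8,-0.1],[-0.09,0.8,-0.1],[-0.09,0.8,-0.1],[-0.09,0.8,-0.1],[-0.09,0.8,-0.1],[-0.09,0.8,-0.1],[-0.09,0.8,-0.1],[-0.09,0.8,-0.1],[-0.09,0.8,-0.1]], twist=[[0,0,0],[0,0,0],[0,0,0],[0,0,0],[0,0,0],[0,0,0],[0,0,0],[0,0,0],[0,0,0],[0,0,0],[0,0,0],[0,0,0],[0,0,0],[0,0,0]])

```text
time_s: 3.72
tcp_pos: [0.485, 0.3322, 0.2692]
ee_rot: [1.0, 0.029, 0.0, 0.0]
wrist_force: [0.6, 0.6, -0.4]
grip_width: 0.498
grasp_force: 0.0
```

```bash
python3 - <<'E'
from fit import *
f=bot.grab_frame("wrist"); np.savez("w2.npz",color=f["color"],K=f["K"],W=f["world_from_camera"])
tr=bot.trace("long_rail",f)
for d in tr[:3]:
    print(d["box"],d["confidence"]); 
hsv=cv2.cvtColor(f["color"],cv2.COLOR_RGB2HSV); m=cv2.inRange(hsv,(3,110,60),(16,255,255))
n,l,st,c=cv2.connectedComponentsWithStats(m)
for i in range(1,n):
    if st[i][4]>400: print(st[i],np.round(ray(c[i],f,.025),3))
h=.037;q=.013
RL=[((-.055,.02,q),(.055,.02,q)),((-.055,-.02,q),(.055,-.02,q)),((-.055,-.006,h),(-.055,.006,h)),((.055,-.006,h),(.055,.006,h)),((-.055,-.019,q),(-.055,-.009,q)),((-.055,.009,q),(-.055,.019,q))]
x=fit(f,RL,[.472,.334,.04])
for e in (RL[:2]+RL[4:],): fit(f,e,x)
im=f["color"][:,:,::-1].copy(); cc,s=np.cos(x[2]),np.sin(x[2])
for e in RL+[((-.055,.007,h),(.055,.007,h)),((-.055,-.007,h),(.055,-.007,h))]:
    a=[proj((x[0]+cc*p[0]-s*p[1],x[1]+s*p[0]+cc*p[1],p[2]),f) for p in e]
    cv2.line(im,*[tuple(int(round(v*16)) for v in b) for b in a],(255,255,0),1,cv2.LINE_AA,4)
cv2.imwrite("pics/w2f.png",im)
print(bot.sense()["tcp_pos"])
E
```

```text
[88.8, 0.5, 64.0, 89.7] 0.86
[291.6, 160.8, 38.7, 93.5] 0.77
[254.0, 323.4, 28.8, 62.8] 0.62
[ 296  164   34   94 2739] [0.475 0.335 0.025]
[ 383  179   38   67 1931] [0.479 0.231 0.025]
[0.4715 0.3352 0.0104] px resid per edge [0.04, 0.01, 0.23, -1.02, 0.24, 0.22]
[0.4713 0.3352 0.0098] px resid per edge [-0.0, -0.01, 0.0, 0.01]
[0.48504685 0.33232869 0.2694073 ]
```

View pics/w2f.png

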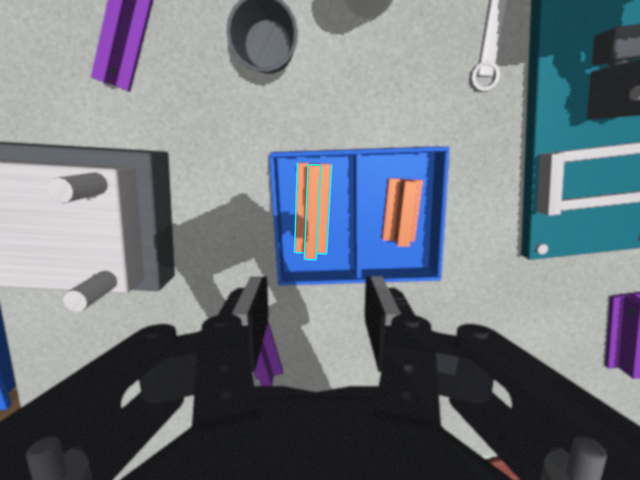

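Emit:
carry_out(slide=[[-0.026,0.004,-0.1],[-0.026,0.004,-0.2],[-0.026,0.004,-0.27],[-0.026,0.004,-0.34],[-0.026,0.004,-0.4],[-0.026,0.004,-0.44],[-0.026,0.004,-0.47],[-0.026,0.004,-0.472],[-0.026,0.004,-0.472],[-0.026,0.004,-0.472],[-0.026,0.004,-0.472]], twist=[[0,0,-0.015],[0,0,-0.015],[0,0,-0.015],[0,0,-0.015],[0,0,-0.015],[0,0,-0.015],[0,0,-0.015],[0,0,-0.015],[0,0,-0.015],[0,0,-0.015],[0,0,-0.015]])

```text
time_s: 4.73
tcp_pos: [0.473, 0.3362, 0.0352]
ee_rot: [1.0, 0.006, 0.002, -0.001]
wrist_force: [-0.1, -0.1, 0.2]
grip_width: 0.501
grasp_force: 0.0
```

Emit:
carry_out(slide=[[0,0,0],[0,0,0],[0,0,0],[0,0,0],[0,0,0],[0,0,0],[0,0,0],[0,0,0]], twist=[[0,0,0],[0,0,0],[0,0,0],[0,0,0],[0,0,0],[0,0,0],[0,0,0],[0,0,0]], grip=1, squeeze=60)

```text
time_s: 5.4
tcp_pos: [0.4713, 0.3357, 0.0329]
ee_rot: [1.0, 0.006, -0.0, 0.0]
wrist_force: [0.5, -0.8, 1.0]
grip_width: 0.001
grasp_force: 0.0
```

```bash
python3 - <<'E'
from h import *
f=bot.grab_frame("wrist"); save(f,"w3.png"); print(bot.finger_overhang, bot.sense())
E
```

```text
0.017 {'time_s': 5.45, 'joint_pos': array([4.90308398e-01, 1.31725206e-01, 1.85891764e+00, 2.38353417e-05,
       1.15113656e+00, 2.04834408e+00]), 'joint_vel': array([ 0.000417  ,  0.00012592, -0.00174236,  0.00036456, -0.00035669,
        0.00060491]), 'joint_efforts': array([ 4.93995278e-03, -3.78795111e+01, -3.20862436e+01,  2.78503112e-04,
        6.13581724e-04, -2.14652266e-05]), 'tcp_pos': array([0.47131979, 0.33569942, 0.03290978]), 'ee_rot': array([ 9.99979672e-01,  6.37542051e-03, -8.77168552e-05,  3.38103319e-05]), 'wrist_force': array([-0.03180116, -0.13146251,  0.51942449]), 'moment': array([-0.0157176 ,  0.00390389,  0.0306011 ]), 'grasp_force': 0.0, 'grip_width': 0.0009755976008216235}
```

View pics/w3.png

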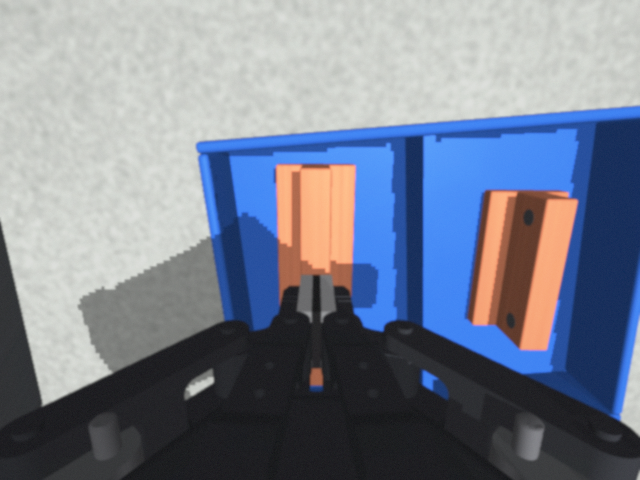

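```bash
python3 - <<'E'
from h import *
f=bot.grab_frame("side"); p=bot.sense()["tcp_pos"]; u=proj(p,f); v=proj(p+[0,0,-.017],f); r=[proj((.4715+d,.335,.037),f) for d in(-.055,.055)]
print(u,v,r)
im=f["color"][:,:,::-1].copy(); x,y=int(u[0]),int(u[1])
im=cv2.resize(im[y-75:y+75,x-100:x+100],(800,600),interpolation=cv2.INTER_CUBIC)
for q in (u,v,*r): cv2.circle(im,tuple(int(round(a)) for a in ((q[0]-x+100)*4,(q[1]-y+75)*4)),4,(0,255,0),1)
cv2.imwrite("pics/s3.png",im)
E
```

```text
[242.5904577 328.865717 ] [243.1158216  334.14181496] [array([257.65026641, 338.32506864]), array([228.30221565, 317.00225003])]
```

View pics/s3.png

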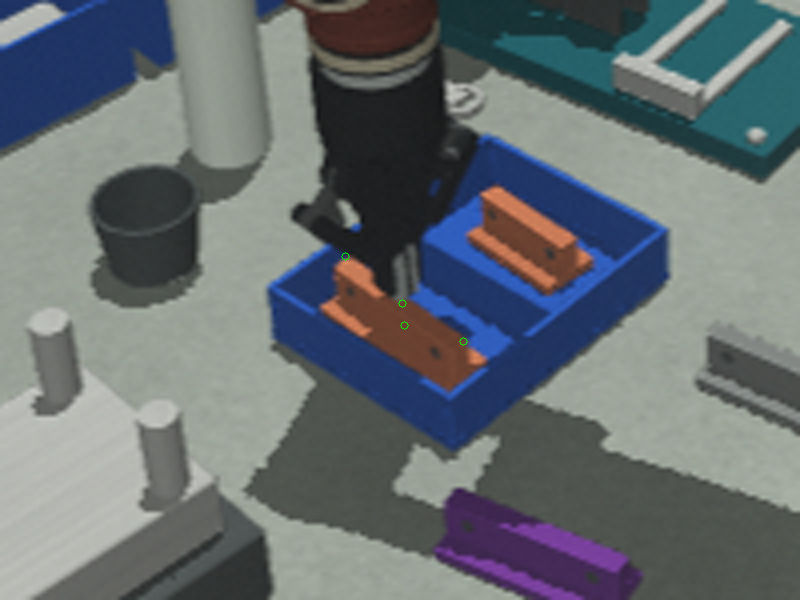

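Emit:
carry_out(slide=[[0,0,0],[0,0,0],[0,0,0],[0,0,0],[0,0,0],[0,0,-0.01],[0,0,-0.02],[0,0,-0.026],[0,0,-0.03],[0,0,-0.034],[0,0,-0.034],[0,0,-0.034]], twist=[[0,0,0],[0,0,0],[0,0,0],[0,0,0],[0,0,0],[0,0,0],[0,0,0],[0,0,0],[0,0,0],[0,0,0],[0,0,0],[0,0,0]], grip=0.2)

```text
time_s: 6.5
tcp_pos: [0.4713, 0.3357, 0.0158]
ee_rot: [1.0, 0.006, -0.0, 0.0]
wrist_force: [0.1, 0.5, 0.4]
grip_width: 0.401
grasp_force: 0.0
```

```bash
python3 - <<'E'
from h import *
f=bot.grab_frame("side"); s=bot.sense(); print(s["tcp_pos"],s["wrist_force"],s["grip_width"]); u=proj(s["tcp_pos"],f)
g=bot.grab_frame("wrist"); a=cv2.imread("pics/s0.png")
im=f["color"][:,:,::-1]; x,y=int(u[0]),int(u[1])
cr=lambda i:cv2.resize(i[y-50:y+50,x-67:x+67],(400,300),interpolation=cv2.INTER_CUBIC)
o=np.vstack([np.hstack([cr(a),cr(im)]),np.hstack([cv2.resize(g["color"][100:400,120:520,::-1],(400,300)),np.zeros((300,400,3),np.uint8)])])
cv2.imwrite("pics/c4.png",o)
E
```

```text
[0.47148132 0.33574007 0.0160484 ] [-0.0589239   0.73580157 -0.31331967] 0.3987058418845039
```

View pics/c4.png

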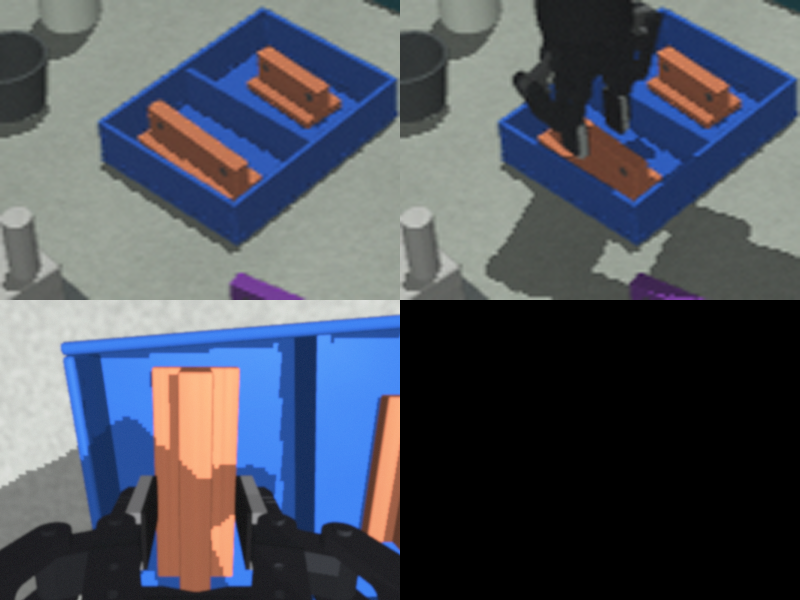

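Emit:
carry_out(slide=[[0,0,-0.004],[0,0,-0.004],[0,0,-0.004],[0,0,-0.004],[0,0,-0.004],[0,0,-0.004]], twist=[[0,0,0],[0,0,0],[0,0,0],[0,0,0],[0,0,0],[0,0,0]], grip=1, squeeze=60)

```text
time_s: 7.1
tcp_pos: [0.4715, 0.3358, 0.0141]
ee_rot: [1.0, 0.006, 0.0, -0.0]
wrist_force: [1.3, 0.7, -0.2]
grip_width: 0.143
grasp_force: 61.7
```

Emit:
carry_out(slide=[[0,0,0.06],[0,0,0.12],[0,0,0.18],[0.124,-0.68,0.2],[0.124,-0.68,0.2],[0.124,-0.68,0.2],[0.124,-0.68,0.2],[0.124,-0.68,0.2],[0.124,-0.68,0.2],[0.124,-0.68,0.2],[0.124,-0.68,0.2],[0.124,-0.68,0.2],[0.124,-0.68,0.2],[0.124,-0.68,0.2],[0.124,-0.68,0.2],[0.124,-0.68,0.2],[0.124,-0.68,0.2],[0.124,-0.68,0.2],[0.124,-0.68,0.2],[0.124,-0.68,0.2]], twist=[[0,0,0],[0,0,0],[0,0,0],[0,0,0.551],[0,0,0.551],[0,0,0.551],[0,0,0.551],[0,0,0.551],[0,0,0.551],[0,0,0.551],[0,0,0.551],[0,0,0.551],[0,0,0.551],[0,0,0.551],[0,0,0.551],[0,0,0.551],[0,0,0.551],[0,0,0.551],[0,0,0.551],[0,0,0.551]])

```text
time_s: 8.77
tcp_pos: [0.5327, -0.0042, 0.1131]
ee_rot: [0.644, 0.765, -0.0, -0.001]
wrist_force: [-0.1, 0.4, -2.2]
grip_width: 0.144
grasp_force: 61.2
```

```bash
python3 - <<'E'
from h import *
f=bot.grab_frame("wrist"); save(f,"w5.png"); np.savez("w5.npz",color=f["color"],K=f["K"],W=f["world_from_camera"])
s=bot.sense(); print(s["tcp_pos"],s["ee_rot"],s["grip_width"])
E
```

```text
[ 0.53286105 -0.00420423  0.11333266] [ 6.44205756e-01  7.64851981e-01 -3.39961455e-04 -5.24282270e-04] 0.14418995789941802
```

View pics/w5.png

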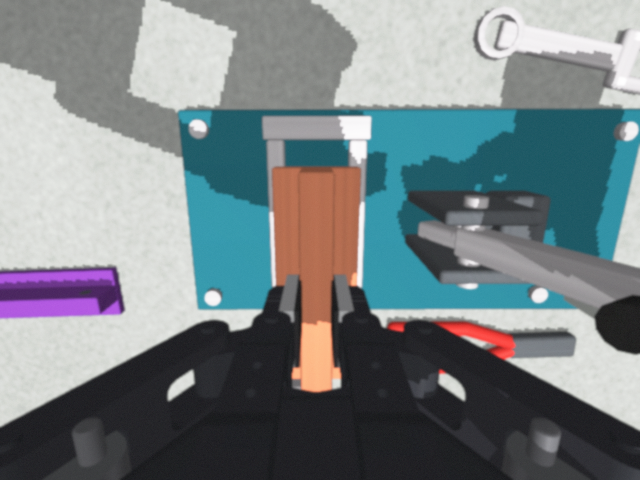

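```bash
python3 - <<'E'
from fit import *
d=np.load("w5.npz"); f=dict(color=d["color"],K=d["K"],world_from_camera=d["W"])
E=[((-.095,-.07,B),(-.095,.05,B)),((-.09,.075,B),(-.04,.075,B)),((.06,.075,B),(.2,.075,B)),((-.09,-.075,B),(-.05,-.075,B)),((.035,.0551,.042),(.035,.0552,.042))][:4]
x=fit(f,E,[.5316,.0069,.173],rng=6)
z=.1133-.0091
RL=[((.0,.02,z+.008),(.054,.02,z+.008)),((.0,-.02,z+.008),(.054,-.02,z+.008)),((.055,-.006,z+.032),(.055,.006,z+.032)),((.055,-.019,z+.008),(.055,-.009,z+.008)),((.055,.009,z+.008),(.055,.019,z+.008))]
r=fit(f,RL,[.5329,-.0042,1.743],rng=6)
c,s=np.cos(x[2]),np.sin(x[2]); dd=r[:2]-x[:2]; print("rail in fixture",c*dd[0]+s*dd[1],-s*dd[0]+c*dd[1], r[2]-x[2]-np.pi/2)
# overlay guide inner edges
im=f["color"][:,:,::-1].copy()
def L(x,es,col):
    c,s=np.cos(x[2]),np.sin(x[2])
    for e in es:
        a=[proj((x[0]+c*p[0]-s*p[1],x[1]+s*p[0]+c*p[1],p[2]),f) for p in e]
        cv2.line(im,*[tuple(int(round(v*16)) for v in b) for b in a],col,1,cv2.LINE_AA,4)
L(x,E+[((-.022,-.055,.028),(-.022,.055,.028)),((.022,-.055,.028),(.022,.055,.028)),((-.022,.055,.042),(.022,.055,.042))],(0,255,255)); L(r,RL,(255,255,0))
cv2.imwrite("pics/w5f.png",cv2.resize(im[90:330,170:490],(800,600),interpolation=cv2.INTER_CUBIC))
E
```

```text
[0.5317 0.0073 0.1713] px resid per edge [0.0, -0.75, -0.0, 0.75]
[ 0.5326 -0.0048  1.7406] px resid per edge [-0.73, 0.77, 0.5, -0.25, -0.24]
rail in fixture -0.0012112771973110683 -0.01205330368549968 -0.0014761754384293724
```

View pics/w5f.png

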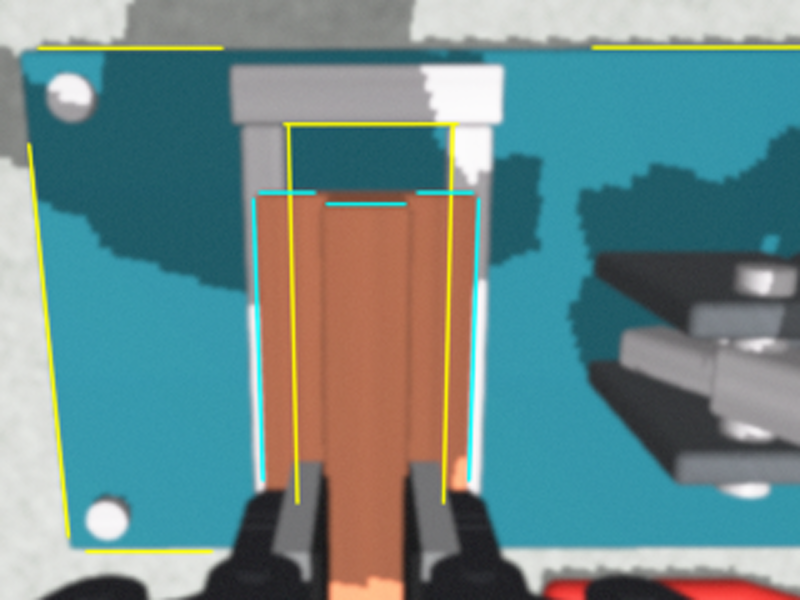

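Emit:
carry_out(slide=[[0.001,0,-0.04],[0.001,0,-0.08],[0.001,0,-0.11],[0.001,0,-0.13],[0.001,0,-0.145],[0.001,0,-0.155],[0.001,0,-0.162],[0.001,0,-0.166],[0.001,0,-0.168],[0.001,0,-0.17],[0.001,0,-0.17],[0.001,0,-0.17]], twist=[[0,0,0],[0,0,0],[0,0,0],[0,0,0],[0,0,0],[0,0,0],[0,0,0],[0,0,0],[0,0,0],[0,0,0],[0,0,0],[0,0,0]])

```text
time_s: 9.82
tcp_pos: [0.5343, -0.0043, 0.0295]
ee_rot: [0.643, 0.766, 0.0, 0.0]
wrist_force: [0.3, 0.1, -3.6]
grip_width: 0.142
grasp_force: 61.2
```

Emit:
carry_out(slide=[[-0.001,0.006,-0.001],[-0.002,0.012,-0.001],[-0.003,0.017,-0.001],[-0.0035,0.02,-0.001],[-0.004,0.022,-0.001],[-0.004,0.023,-0.001],[-0.004,0.024,-0.001],[-0.004,0.025,-0.001],[-0.004,0.025,-0.001]], twist=[[0,0,0],[0,0,0],[0,0,0],[0,0,0],[0,0,0],[0,0,0],[0,0,0],[0,0,0],[0,0,0]])

```text
time_s: 10.57
tcp_pos: [0.5325, 0.0079, 0.0291]
ee_rot: [0.643, 0.766, 0.0, 0.001]
wrist_force: [-0.5, -2.6, 4.0]
grip_width: 0.139
grasp_force: 62.0
```

Emit:
carry_out(slide=[[0,0.001,0],[-0.0005,0.003,0],[-0.0005,0.004,0],[-0.0005,0.004,0]], twist=[[0,0,0],[0,0,0],[0,0,0],[0,0,0]])

```text
time_s: 10.9
tcp_pos: [0.5325, 0.0084, 0.0291]
ee_rot: [0.643, 0.766, -0.001, 0.002]
wrist_force: [0.6, -9.0, 2.9]
grip_width: 0.137
grasp_force: 61.9
```

Emit:
carry_out(slide=[[0,0,0],[0,0,0],[0,0,0],[0,0,0],[0,0,0],[0,0,0.03],[0,0,0.08],[0,0,0.15],[0,0,0.22],[0,0,0.22],[0,0,0.22]], twist=[[0,0,0],[0,0,0],[0,0,0],[0,0,0],[0,0,0],[0,0,0],[0,0,0],[0,0,0],[0,0,0],[0,0,0],[0,0,0]], grip=0)

```text
time_s: 11.82
tcp_pos: [0.5336, 0.0102, 0.1417]
ee_rot: [0.643, 0.766, 0.002, 0.002]
wrist_force: [-0.0, 0.4, -0.2]
grip_width: 0.505
grasp_force: 0.0
```

```bash
python3 - <<'E'
from fit import *
from scipy.spatial.transform import Rotation as Ro
f=bot.grab_frame("wrist"); st=bot.sense(); print(st["tcp_pos"],st["ee_rot"],st["grip_width"],st["joint_pos"])
z=.02; X=np.array([.5317,.0071,.172])
RL=[((.0,.02,z+.008),(.054,.02,z+.008)),((.0,-.02,z+.008),(.054,-.02,z+.008)),((.055,-.006,z+.032),(.055,.006,z+.032)),((-.02,.007,z+.032),(.05,.007,z+.032)),((-.02,-.007,z+.032),(.05,-.007,z+.032))]
r=fit(f,RL,[*X[:2],X[2]+np.pi/2],rng=4)
c,s=np.cos(X[2]),np.sin(X[2]); dd=r[:2]-X[:2]; print("rail in fixture",c*dd[0]+s*dd[1],-s*dd[0]+c*dd[1])
# move to pre-approach
Rn=Ro.from_quat(st["ee_rot"]); F=Ro.from_euler("z",X[2])
for til in (50,):
    Rt=F*Ro.from_euler("y",-til,degrees=True)*Ro.from_euler("x",180,degrees=True)
    rv=(Rt*Rn.inv()).as_rotvec()/np.pi; print(til,rv,Rt.as_matrix()[:,2])
yaw=(F*Ro.from_euler("x",180,degrees=True)*Rn.inv()).as_rotvec()/np.pi; print("yaw only",yaw)
for p in [(.083,0,.263),(.1555,0,.2024)]:
    w=np.array([X[0],X[1],0])+F.apply(p); print(w,(w-st["tcp_pos"])/.5)
print(F.apply([1,0,0]),F.apply([0,1,0]))
cv2.imwrite("pics/w6.png",f["color"][:,:,::-1])
E
```

```text
[0.53203434 0.01037864 0.13919503] [6.43333753e-01 7.65585440e-01 5.35143133e-04 5.74801767e-04] 0.4975696334884356 [-1.20537348e-01 -1.08277726e-01  1.90677597e+00  2.75059935e-04
  1.34154672e+00 -2.93705750e-01]
[0.5321 0.0084 1.732 ] px resid per edge [0.26, -0.74, 0.0, 1.14, -0.86]
rail in fixture 0.0006593538263409931 0.00121680095800305
50 [ 0.25127216 -0.17605825 -0.46522101] [ 0.75474102  0.13111094 -0.64278761]
yaw only [ 3.72497866e-04  4.11978480e-04 -5.00351971e-01]
[0.61347529 0.02130571 0.263     ] [0.1628819  0.02185415 0.24760994]
[0.68490551 0.03371432 0.2024    ] [0.30574234 0.04667136 0.12640994]
[0.98524443 0.17115318 0.        ] [-0.17115318  0.98524443  0.        ]
```

View pics/w6.png

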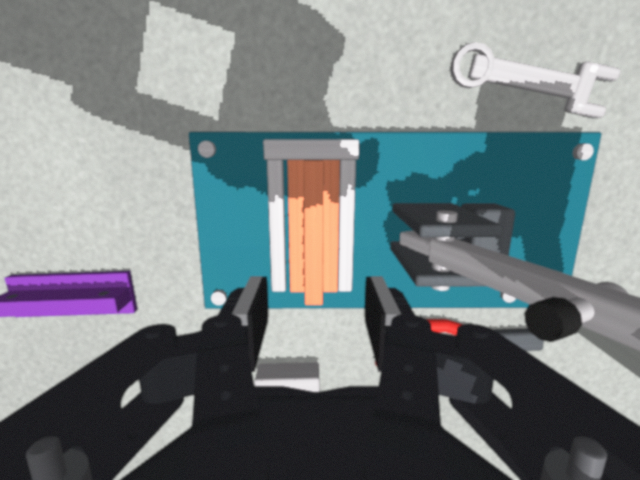

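Emit:
carry_out(slide=[[0,0,0.08],[0,0,0.16],[0.03,0.004,0.24],[0.058,0.004,0.32],[0.058,0.004,0.32],[0.058,0.004,0.32],[0.058,0.004,0.32],[0.058,0.004,0.32],[0.058,0.004,0.32],[0.058,0.004,0.32],[0.058,0.004,0.32],[0.058,0.004,0.32],[0.058,0.004,0.32],[0.058,0.004,0.32],[0.058,0.004,0.32],[0.058,0.004,0.32],[0.058,0.004,0.32],[0.058,0.004,0.32],[0.058,0.004,0.32],[0.058,0.004,0.32]], twist=[[0,0,0],[0,0,0],[0.251,-0.176,-0.465],[0.251,-0.176,-0.465],[0.251,-0.176,-0.465],[0.251,-0.176,-0.465],[0.251,-0.176,-0.465],[0.251,-0.176,-0.465],[0.251,-0.176,-0.465],[0.251,-0.176,-0.465],[0.251,-0.176,-0.465],[0.251,-0.176,-0.465],[0.251,-0.176,-0.465],[0.251,-0.176,-0.465],[0.251,-0.176,-0.465],[0.251,-0.176,-0.465],[0.251,-0.176,-0.465],[0.251,-0.176,-0.465],[0.251,-0.176,-0.465],[0.251,-0.176,-0.465]])

```text
time_s: 13.53
tcp_pos: [0.5611, 0.0119, 0.2987]
ee_rot: [0.903, 0.079, 0.42, -0.037]
wrist_force: [0.7, -0.0, 0.8]
grip_width: 0.502
grasp_force: 0.0
```

```bash
cat > lv.py <<'E'
from h import *
from scipy.spatial.transform import Rotation as Ro
X=np.array([.5317,.0071,.172]); F=Ro.from_euler("z",X[2]); O=np.array([X[0],X[1],0])
w2f=lambda p: F.inv().apply(np.asarray(p)-O)
def state():
    s=bot.sense(); z=(F.inv()*Ro.from_quat(s["ee_rot"])).as_matrix()
    print("t",s["time_s"],"tcp fixture",np.round(w2f(s["tcp_pos"]),4),"tool z",np.round(z[:,2],3),"tool y",np.round(z[:,1],3),"F",np.round(F.inv().apply(s["wrist_force"]),1),"w",round(s["grip_width"],3),s["grasp_force"]); return s
E
python3 - <<'E'
from lv import *
s=state(); print(s["joint_pos"])
f=bot.grab_frame("wrist")
for q in("clamp_grip","clamp"):
  for d in bot.trace(q,f)[:2]:
    ys,xs=np.nonzero(d["region"]); print(q,np.round(d["box"]),round(d["confidence"],2),xs.mean(),ys.mean())
for p in[(.144,0,.212),(.085,0,.085),(.155,0,.235)]: print(np.round(proj(O+F.apply(p),f)))
# dark grip columns
hsv=cv2.cvtColor(f["color"],cv2.COLOR_RGB2HSV); u,v=proj(O+F.apply((.144,0,.212)),f).astype(int)
print([f["color"][v,u-60:u+61:5].sum(1).tolist()])
E
```

```text
t 13.5333 tcp fixture [ 0.0297 -0.0003  0.2987] tool z [ 0.765  0.002 -0.644] tool y [ 0.003 -1.     0.   ] F [ 0.6 -0.1  0.8] w 0.502 0.0
[-0.29724779 -0.71274982  2.24815526  0.48041709  0.85205985  0.92270569]
clamp_grip [301. 184.  26. 169.] 0.75 314.1043187347932 255.8667883211679
clamp [301. 181.  24. 174.] 0.73 314.3277613897083 255.23959357587677
[315. 211.]
[315. 327.]
[315. 183.]
[[227, 224, 230, 229, 397, 578, 593, 589, 586, 589, 213, 103, 101, 104, 113, 585, 559, 577, 572, 589, 349, 454, 456, 455, 488]]
```

Emit:
carry_out(slide=[[0.05,0.009,-0.04],[0.1,0.018,-0.08],[0.15,0.027,-0.12],[0.2,0.035,-0.155],[0.235,0.041,-0.184],[0.263,0.046,-0.206],[0.263,0.046,-0.206],[0.263,0.046,-0.206],[0.263,0.046,-0.206]], twist=[[0,0,0],[0,0,0],[0,0,0],[0,0,0],[0,0,0],[0,0,0],[0,0,0],[0,0,0],[0,0,0]])

```text
time_s: 14.43
tcp_pos: [0.6923, 0.035, 0.1963]
ee_rot: [0.903, 0.079, 0.421, -0.037]
wrist_force: [-0.4, 0.0, -0.1]
grip_width: 0.5
grasp_force: 0.0
```

Emit:
carry_out(slide=[[0,0,0],[0,0,0],[0,0,0],[0,0,0],[0,0,0],[0,0,0]], twist=[[0,0,0],[0,0,0],[0,0,0],[0,0,0],[0,0,0],[0,0,0]], grip=1, squeeze=25)

```text
time_s: 14.93
tcp_pos: [0.6919, 0.0361, 0.1974]
ee_rot: [0.903, 0.079, 0.422, -0.038]
wrist_force: [-3.6, 4.8, 2.5]
grip_width: 0.227
grasp_force: 27.5
```

```bash
python3 - <<'E'
from lv import *
s=state(); f=bot.grab_frame("wrist")
C=np.array([.144,0,.212]); d=np.array([.766,0,-.643])
for k in(-.013,0,.013): print(k,np.round(proj(O+F.apply(C+k*d),f)))
print("tips proj for tool z", [(k,np.round(proj(s["tcp_pos"]+Ro.from_quat(s["ee_rot"]).apply([0.011,0.010,k]),f)).tolist()) for k in(-.02,-.01,0,.017)])
g=f["color"][:, :, :].astype(int).sum(2)
for u in(290,294,298,302,306): print(u,g[200:330:6,u].tolist())
E
```

```text
t 14.9333 tcp fixture [0.1628 0.0011 0.1974] tool z [ 0.767  0.003 -0.642] tool y [ 0.003 -1.    -0.001] F [-2.7  5.4  2.5] w 0.227 27.514232397079468
-0.013 [317. 323.]
0 [317. 307.]
0.013 [317. 294.]
tips proj for tool z [(-0.02, [338.0, 277.0]), (-0.01, [337.0, 269.0]), (0, [335.0, 261.0]), (0.017, [334.0, 250.0])]
290 [199, 691, 696, 702, 710, 700, 714, 721, 711, 696, 662, 546, 356, 160, 113, 109, 125, 108, 113, 95, 101, 102]
294 [189, 705, 700, 700, 691, 708, 712, 718, 616, 134, 88, 93, 144, 158, 144, 125, 122, 123, 118, 118, 124, 121]
298 [194, 701, 703, 710, 709, 707, 709, 705, 187, 105, 103, 119, 157, 178, 162, 147, 132, 132, 134, 127, 141, 132]
302 [194, 710, 705, 706, 707, 713, 702, 715, 107, 102, 103, 113, 168, 173, 178, 136, 143, 144, 143, 142, 148, 135]
306 [197, 706, 707, 709, 706, 710, 704, 715, 108, 102, 106, 121, 167, 181, 168, 136, 139, 144, 135, 145, 141, 144]
```

```bash
cat > arc.py <<'E'
from lv import *
def tcp(th,til,off=.024):
    ph=np.radians(65)+th; t=np.radians(til); d=np.array([np.sin(t),0,-np.cos(t)])
    return np.array([.085,0,.085])+.14*np.array([np.cos(ph),0,np.sin(ph)])+off*d
def rows(ths,tils):
    p0=tcp(ths[0],tils[0]); S=[];T=[]
    for a,b in zip(ths[1:],tils[1:]):
        S.append(np.round(F.apply(tcp(a,b)-p0)/.5,3).tolist()); T.append(np.round(F.apply([0,-np.radians(b-tils[0])/np.pi,0]),3).tolist())
    print(S);print(T)
E
python3 - <<'E'
from arc import *
a=np.linspace(0,1,19); rows(a,50-5*a)
a=np.linspace(1,1.97,19); rows(a,45-15*(a-1)/.97)
E
```

```text
[[-0.014, -0.002, 0.006], [-0.029, -0.005, 0.011], [-0.044, -0.008, 0.016], [-0.059, -0.01, 0.019], [-0.074, -0.013, 0.022], [-0.089, -0.015, 0.024], [-0.105, -0.018, 0.025], [-0.12, -0.021, 0.025], [-0.135, -0.024, 0.024], [-0.151, -0.026, 0.023], [-0.166, -0.029, 0.02], [-0.181, -0.032, 0.017], [-0.196, -0.034, 0.013], [-0.211, -0.037, 0.008], [-0.226, -0.039, 0.002], [-0.24, -0.042, -0.005], [-0.253, -0.044, -0.012], [-0.267, -0.046, -0.02]]
[[-0.0, 0.002, 0.0], [-0.001, 0.003, 0.0], [-0.001, 0.005, 0.0], [-0.001, 0.006, 0.0], [-0.001, 0.008, 0.0], [-0.002, 0.009, 0.0], [-0.002, 0.011, 0.0], [-0.002, 0.012, 0.0], [-0.002, 0.014, 0.0], [-0.003, 0.015, 0.0], [-0.003, 0.017, 0.0], [-0.003, 0.018, 0.0], [-0.003, 0.02, 0.0], [-0.004, 0.021, 0.0], [-0.004, 0.023, 0.0], [-0.004, 0.024, 0.0], [-0.004, 0.026, 0.0], [-0.005, 0.027, 0.0]]
[[-0.013, -0.002, -0.009], [-0.025, -0.004, -0.018], [-0.037, -0.006, -0.029], [-0.048, -0.008, -0.039], [-0.059, -0.01, -0.051], [-0.069, -0.012, -0.063], [-0.079, -0.014, -0.075], [-0.088, -0.015, -0.088], [-0.096, -0.017, -0.101], [-0.104, -0.018, -0.115], [-0.111, -0.019, -0.129], [-0.117, -0.02, -0.143], [-0.122, -0.021, -0.158], [-0.127, -0.022, -0.173], [-0.131, -0.023, -0.188], [-0.134, -0.023, -0.203], [-0.137, -0.024, -0.219], [-0.138, -0.024, -0.234]]
[[-0.001, 0.005, 0.0], [-0.002, 0.009, 0.0], [-0.002, 0.014, 0.0], [-0.003, 0.018, 0.0], [-0.004, 0.023, 0.0], [-0.005, 0.027, 0.0], [-0.006, 0.032, 0.0], [-0.006, 0.036, 0.0], [-0.007, 0.041, 0.0], [-0.008, 0.046, 0.0], [-0.009, 0.05, 0.0], [-0.01, 0.055, 0.0], [-0.01, 0.059, 0.0], [-0.011, 0.064, 0.0], [-0.012, 0.068, 0.0], [-0.013, 0.073, 0.0], [-0.013, 0.078, 0.0], [-0.014, 0.082, 0.0]]
```

Emit:
carry_out(slide=[[-0.014,-0.002,0.006],[-0.029,-0.005,0.011],[-0.044,-0.008,0.016],[-0.059,-0.01,0.019],[-0.074,-0.013,0.022],[-0.089,-0.015,0.024],[-0.105,-0.018,0.025],[-0.12,-0.021,0.025],[-0.135,-0.024,0.024],[-0.151,-0.026,0.023],[-0.166,-0.029,0.02],[-0.181,-0.032,0.017],[-0.196,-0.034,0.013],[-0.211,-0.037,0.008],[-0.226,-0.039,0.002],[-0.24,-0.042,-0.005],[-0.253,-0.044,-0.012],[-0.267,-0.046,-0.02]], twist=[[0,0.002,0],[-0.001,0.003,0],[-0.001,0.005,0],[-0.001,0.006,0],[-0.001,0.008,0],[-0.002,0.009,0],[-0.002,0.011,0],[-0.002,0.012,0],[-0.002,0.014,0],[-0.003,0.015,0],[-0.003,0.017,0],[-0.003,0.018,0],[-0.003,0.02,0],[-0.004,0.021,0],[-0.004,0.023,0],[-0.004,0.024,0],[-0.004,0.026,0],[-0.005,0.027,0]])

```text
time_s: 16.48
tcp_pos: [0.5588, 0.0128, 0.1872]
ee_rot: [0.92, 0.08, 0.383, -0.034]
wrist_force: [5.8, 4.4, -1.6]
grip_width: 0.228
grasp_force: 25.6
```

```bash
python3 - <<'E'
from arc import *
s=state(); print("want",tcp(1,45),s["joint_pos"])
f=bot.grab_frame("side"); hs=[]
for d in bot.trace("clamp_grip",f)[:2]: print(np.round(d["box"]),round(d["confidence"],2))
for th in(0,.9,1.0,1.1): print(th,[np.round(proj(O+F.apply(np.array([.085,0,.085])+r*np.array([np.cos(np.radians(65)+th),0,np.sin(np.radians(65)+th)])),f)).tolist() for r in(0,.115,.165)])
E
```

```text
t 16.4833 tcp fixture [0.0276 0.001  0.1872] tool z [ 0.71   0.002 -0.704] tool y [ 0.002 -1.    -0.   ] F [ 6.5  3.4 -1.6] w 0.228 25.58115988969803
want [0.02716995 0.         0.1863716 ] [-0.27536939 -0.58758712  2.33297882  0.48728105  0.71958409  0.86444269]
[293. 195.  25.  42.] 0.74
0 [[295.0, 237.0], [279.0, 200.0], [273.0, 183.0]]
0.9 [[295.0, 237.0], [309.0, 210.0], [316.0, 198.0]]
1.0 [[295.0, 237.0], [312.0, 213.0], [320.0, 202.0]]
1.1 [[295.0, 237.0], [315.0, 216.0], [325.0, 207.0]]
```

Lever is following; continue over centre.

Emit:
carry_out(slide=[[-0.013,-0.002,-0.009],[-0.025,-0.004,-0.018],[-0.037,-0.006,-0.029],[-0.048,-0.008,-0.039],[-0.059,-0.01,-0.051],[-0.069,-0.012,-0.063],[-0.079,-0.014,-0.075],[-0.088,-0.015,-0.088],[-0.096,-0.017,-0.101],[-0.104,-0.018,-0.115],[-0.111,-0.019,-0.129],[-0.117,-0.02,-0.143],[-0.122,-0.021,-0.158],[-0.127,-0.022,-0.173],[-0.131,-0.023,-0.188],[-0.134,-0.023,-0.203],[-0.137,-0.024,-0.219],[-0.138,-0.024,-0.234],[-0.138,-0.024,-0.234]], twist=[[-0.001,0.005,0],[-0.002,0.009,0],[-0.002,0.014,0],[-0.003,0.018,0],[-0.004,0.023,0],[-0.005,0.027,0],[-0.006,0.032,0],[-0.006,0.036,0],[-0.007,0.041,0],[-0.008,0.046,0],[-0.009,0.05,0],[-0.01,0.055,0],[-0.01,0.059,0],[-0.011,0.064,0],[-0.012,0.068,0],[-0.013,0.073,0],[-0.013,0.078,0],[-0.014,0.082,0],[-0.014,0.082,0]])

```text
time_s: 18.17
tcp_pos: [0.487, 0.0005, 0.0652]
ee_rot: [0.963, 0.084, 0.255, -0.023]
wrist_force: [-5.5, -1.0, -4.6]
grip_width: 0.229
grasp_force: 38.6
```

```bash
python3 - <<'E'
from arc import *
s=state(); print("want",tcp(1.97,30),s["joint_pos"])
E
```

```text
t 18.1667 tcp fixture [-0.0451  0.0011  0.0652] tool z [ 0.495  0.003 -0.869] tool y [ 0.002 -1.    -0.002] F [-5.5 -0.  -4.6] w 0.229 38.59485626220703
want [-0.04290351  0.          0.06941221] [-0.28903799 -0.50367276  2.41289505  0.32001177  0.78779769  0.93251061]
```

Emit:
carry_out(slide=[[0,0,0],[0,0,0],[0,0,0],[0,0,0],[0,0,0],[-0.02,-0.003,0.035],[-0.05,-0.009,0.09],[-0.085,-0.015,0.15],[-0.118,-0.02,0.208],[-0.118,-0.02,0.208],[-0.118,-0.02,0.208],[-0.118,-0.02,0.208],[-0.118,-0.02,0.208],[-0.118,-0.02,0.208]], twist=[[0,0,0],[0,0,0],[0,0,0],[0,0,0],[0,0,0],[0,0,0],[0,0,0],[0,0,0],[0,0,0],[0,0,0],[0,0,0],[0,0,0],[0,0,0],[0,0,0]], grip=0)

```text
time_s: 19.33
tcp_pos: [0.43, -0.0094, 0.1702]
ee_rot: [0.963, 0.084, 0.256, -0.024]
wrist_force: [0.6, -0.5, -0.7]
grip_width: 0.498
grasp_force: 0.0
```

```bash
python3 - <<'E'
from arc import *
s=state(); f=bot.grab_frame("wrist"); g=bot.grab_frame("side")
for n,im in(("w",f),("s",g)):
  for d in bot.trace("clamp_grip",im)[:2]: print(n,np.round(d["box"]),round(d["confidence"],2))
  for th in(0,1.9,2.0,2.13): print(th,[np.round(proj(O+F.apply(np.array([.085,0,.085])+r*np.array([np.cos(np.radians(65)+th),0,np.sin(np.radians(65)+th)])),im)).tolist() for r in(0,.115,.165)])
# rail end (open -y end) colour mask in wrist view
hsv=cv2.cvtColor(f["color"],cv2.COLOR_RGB2HSV); m=cv2.inRange(hsv,(3,110,50),(16,255,255)); n,l,st,c=cv2.connectedComponentsWithStats(m)
print([x.tolist() for x in st[1:] if x[4]>80])
P=lambda *p: np.round(proj(O+F.apply(p),f),1)
print("pred web-top -y end",P(-.007,-.055,.052),P(.007,-.055,.052),"flange",P(-.02,-.055,.028),P(.02,-.055,.028),"+y",P(-.02,.055,.028),P(-.007,.055,.052))
E
```

```text
t 19.3333 tcp fixture [-0.103   0.0012  0.1702] tool z [ 0.498  0.004 -0.867] tool y [ 0.002 -1.    -0.003] F [ 0.5 -0.5 -0.7] w 0.498 0.0
w [302.  38.  29. 231.] 0.91
0 [[317.0, 75.0], [317.0, -114.0], [317.0, -258.0]]
1.9 [[317.0, 75.0], [317.0, 195.0], [317.0, 260.0]]
2.0 [[317.0, 75.0], [317.0, 201.0], [317.0, 265.0]]
2.13 [[317.0, 75.0], [317.0, 207.0], [317.0, 268.0]]
s [285. 230.  61.  33.] 0.78
s [282. 228.  50.  17.] 0.39
0 [[295.0, 237.0], [279.0, 200.0], [273.0, 183.0]]
1.9 [[295.0, 237.0], [329.0, 246.0], [344.0, 250.0]]
2.0 [[295.0, 237.0], [329.0, 249.0], [344.0, 255.0]]
2.13 [[295.0, 237.0], [329.0, 254.0], [344.0, 262.0]]
[[53, 170, 61, 85, 3125], [256, 174, 50, 40, 1832], [328, 174, 51, 40, 1839]]
pred web-top -y end [379.2 190. ] [378.5 175.4] flange [375.3 212.6] [373.6 173.4] +y [258.5 212.5] [254.7 189.9]
```

Emit:
carry_out(slide=[[0,0,0],[0,0,0],[0,0,0],[0,0,0],[0,0,0],[0,0,0],[0,0,0],[0,0,0],[0,0,0],[0,0,0],[0,0,0],[0,0,0],[0,0,0],[0,0,0],[0,0,0],[0,0,0],[0,0,0],[0,0,0]], twist=[[0,0,0],[0,0,0],[0,0,0],[0,0,0],[0,0,0],[0,0,0],[0,0,0],[0,0,0],[0,0,0],[0,0,0],[0,0,0],[0,0,0],[0,0,0],[0,0,0],[0,0,0],[0,0,0],[0,0,0],[0,0,0]])

```text
time_s: 21.03
tcp_pos: [0.4306, -0.0098, 0.1725]
ee_rot: [0.962, 0.084, 0.258, -0.023]
wrist_force: [0.3, -0.2, -0.1]
grip_width: 0.496
grasp_force: 0.0
```

```bash
python3 - <<'E'
from arc import *
s=state()
p=tcp(2.0,30); print("regrip",p,(F.apply(p-w2f(s["tcp_pos"])))/.5)
a=np.linspace(2.0,1,19); rows(a,30+15*(2-a))
a=np.linspace(1,0,19); rows(a,50-5*a)
E
```

```text
t 21.0333 tcp fixture [-0.1025  0.0006  0.1725] tool z [ 0.501  0.002 -0.866] tool y [ 0.002 -1.    -0.001] F [ 0.3 -0.2 -0.1] w 0.496 0.0
regrip [-0.04299644  0.          0.06521339] [ 0.11738643  0.01911619 -0.21459414]
[[0.001, 0.0, 0.016], [0.003, 0.001, 0.032], [0.006, 0.001, 0.048], [0.01, 0.002, 0.063], [0.014, 0.002, 0.079], [0.019, 0.003, 0.094], [0.025, 0.004, 0.109], [0.032, 0.006, 0.123], [0.04, 0.007, 0.137], [0.048, 0.008, 0.151], [0.057, 0.01, 0.165], [0.067, 0.012, 0.178], [0.077, 0.013, 0.19], [0.088, 0.015, 0.202], [0.1, 0.017, 0.213], [0.112, 0.02, 0.223], [0.125, 0.022, 0.233], [0.138, 0.024, 0.242]]
[[0.001, -0.005, 0.0], [0.002, -0.009, 0.0], [0.002, -0.014, 0.0], [0.003, -0.018, 0.0], [0.004, -0.023, 0.0], [0.005, -0.027, 0.0], [0.006, -0.032, 0.0], [0.006, -0.036, 0.0], [0.007, -0.041, 0.0], [0.008, -0.046, 0.0], [0.009, -0.05, 0.0], [0.01, -0.055, 0.0], [0.01, -0.059, 0.0], [0.011, -0.064, 0.0], [0.012, -0.068, 0.0], [0.013, -0.073, 0.0], [0.013, -0.078, 0.0], [0.014, -0.082, 0.0]]
[[0.013, 0.002, 0.008], [0.027, 0.005, 0.015], [0.041, 0.007, 0.022], [0.056, 0.01, 0.028], [0.07, 0.012, 0.033], [0.085, 0.015, 0.037], [0.101, 0.017, 0.04], [0.116, 0.02, 0.043], [0.131, 0.023, 0.044], [0.147, 0.025, 0.045], [0.162, 0.028, 0.045], [0.178, 0.031, 0.044], [0.193, 0.034, 0.042], [0.208, 0.036, 0.039], [0.223, 0.039, 0.036], [0.238, 0.041, 0.031], [0.253, 0.044, 0.026], [0.267, 0.046, 0.02]]
[[0.0, -0.002, 0.0], [0.001, -0.003, 0.0], [0.001, -0.005, 0.0], [0.001, -0.006, 0.0], [0.001, -0.008, 0.0], [0.002, -0.009, 0.0], [0.002, -0.011, 0.0], [0.002, -0.012, 0.0], [0.002, -0.014, 0.0], [0.003, -0.015, 0.0], [0.003, -0.017, 0.0], [0.003, -0.018, 0.0], [0.003, -0.02, 0.0], [0.004, -0.021, 0.0], [0.004, -0.023, 0.0], [0.004, -0.024, 0.0], [0.004, -0.026, 0.0], [0.005, -0.027, 0.0]]
```

Emit:
carry_out(slide=[[0.035,0.006,-0.06],[0.065,0.011,-0.12],[0.09,0.015,-0.165],[0.108,0.018,-0.197],[0.116,0.019,-0.213],[0.116,0.019,-0.213],[0.116,0.019,-0.213],[0.116,0.019,-0.213]], twist=[[0,0,0],[0,0,0],[0,0,0],[0,0,0],[0,0,0],[0,0,0],[0,0,0],[0,0,0]])

```text
time_s: 21.7
tcp_pos: [0.489, -0.0005, 0.067]
ee_rot: [0.962, 0.084, 0.259, -0.023]
wrist_force: [0.2, 0.4, -0.6]
grip_width: 0.499
grasp_force: 0.0
```

Emit:
carry_out(slide=[[0,0,0],[0,0,0],[0,0,0],[0,0,0],[0,0,0],[0,0,0]], twist=[[0,0,0],[0,0,0],[0,0,0],[0,0,0],[0,0,0],[0,0,0]], grip=1, squeeze=25)

```text
time_s: 22.2
tcp_pos: [0.489, 0.0006, 0.0676]
ee_rot: [0.962, 0.084, 0.259, -0.024]
wrist_force: [-5.0, 5.7, 5.4]
grip_width: 0.228
grasp_force: 25.9
```

Emit:
carry_out(slide=[[0.001,0,0.016],[0.003,0.001,0.032],[0.006,0.001,0.048],[0.01,0.002,0.063],[0.014,0.002,0.079],[0.019,0.003,0.094],[0.025,0.004,0.109],[0.032,0.006,0.123],[0.04,0.007,0.137],[0.048,0.008,0.151],[0.057,0.01,0.165],[0.067,0.012,0.178],[0.077,0.013,0.19],[0.088,0.015,0.202],[0.1,0.017,0.213],[0.112,0.02,0.223],[0.125,0.022,0.233],[0.138,0.024,0.242]], twist=[[0.001,-0.005,0],[0.002,-0.009,0],[0.002,-0.014,0],[0.003,-0.018,0],[0.004,-0.023,0],[0.005,-0.027,0],[0.006,-0.032,0],[0.006,-0.036,0],[0.007,-0.041,0],[0.008,-0.046,0],[0.009,-0.05,0],[0.01,-0.055,0],[0.01,-0.059,0],[0.011,-0.064,0],[0.012,-0.068,0],[0.013,-0.073,0],[0.013,-0.078,0],[0.014,-0.082,0]])

```text
time_s: 23.7
tcp_pos: [0.5584, 0.0128, 0.1887]
ee_rot: [0.92, 0.08, 0.383, -0.034]
wrist_force: [-3.9, 5.8, -2.4]
grip_width: 0.227
grasp_force: 24.4
```

```bash
python3 - <<'E'
from arc import *
s=state(); print("want",tcp(1,45))
E
```

```text
t 23.7 tcp fixture [0.0272 0.001  0.1887] tool z [ 0.709  0.003 -0.705] tool y [ 0.003 -1.    -0.001] F [-2.9  6.4 -2.4] w 0.227 24.36649650335312
want [0.02716995 0.         0.1863716 ]
```

Emit:
carry_out(slide=[[0.013,0.002,0.007],[0.027,0.005,0.013],[0.041,0.007,0.02],[0.056,0.01,0.025],[0.07,0.012,0.03],[0.085,0.015,0.034],[0.101,0.017,0.037],[0.116,0.02,0.04],[0.131,0.023,0.041],[0.147,0.025,0.042],[0.162,0.028,0.042],[0.178,0.031,0.04],[0.193,0.034,0.038],[0.208,0.036,0.035],[0.223,0.039,0.032],[0.238,0.041,0.027],[0.253,0.044,0.022],[0.266,0.046,0.016],[0.266,0.046,0.016],[0.266,0.046,0.016]], twist=[[0,-0.002,0],[0.001,-0.003,0],[0.001,-0.005,0],[0.001,-0.006,0],[0.001,-0.008,0],[0.002,-0.009,0],[0.002,-0.011,0],[0.002,-0.012,0],[0.002,-0.014,0],[0.003,-0.015,0],[0.003,-0.017,0],[0.003,-0.018,0],[0.003,-0.02,0],[0.004,-0.021,0],[0.004,-0.023,0],[0.004,-0.024,0],[0.004,-0.026,0],[0.005,-0.027,0],[0.005,-0.027,0],[0.005,-0.027,0]])

```text
time_s: 25.37
tcp_pos: [0.6965, 0.0367, 0.2063]
ee_rot: [0.899, 0.078, 0.429, -0.038]
wrist_force: [4.5, 13.2, 7.1]
grip_width: 0.224
grasp_force: 43.8
```

Emit:
carry_out(slide=[[0,0,0],[0,0,0],[0,0,0],[0,0,0],[0,0,0],[-0.03,-0.005,0.024],[-0.08,-0.014,0.064],[-0.14,-0.024,0.112],[-0.2,-0.035,0.16],[-0.26,-0.045,0.21],[-0.28,-0.048,0.23],[-0.28,-0.048,0.23],[-0.28,-0.048,0.23],[-0.28,-0.048,0.23]], twist=[[0,0,0],[0,0,0],[0,0,0],[0,0,0],[0,0,0],[0,0,0],[0,0,0],[0,0,0],[0,0,0],[0,0,0],[0,0,0],[0,0,0],[0,0,0],[0,0,0]], grip=0)

```text
time_s: 26.53
tcp_pos: [0.5507, 0.0106, 0.3083]
ee_rot: [0.903, 0.078, 0.42, -0.037]
wrist_force: [-0.1, -0.2, -0.2]
grip_width: 0.499
grasp_force: 0.0
```

```bash
python3 - <<'E'
from arc import *
s=state(); f=bot.grab_frame("wrist"); g=bot.grab_frame("side")
for n,im in(("w",f),("s",g)):
  for d in bot.trace("clamp_grip",im)[:1]: print(n,np.round(d["box"]),round(d["confidence"],2))
  for th in(0,.12,.3): print(th,[np.round(proj(O+F.apply(np.array([.085,0,.085])+r*np.array([np.cos(np.radians(65)+th),0,np.sin(np.radians(65)+th)])),im)).tolist() for r in(0,.165)])
  hsv=cv2.cvtColor(im["color"],cv2.COLOR_RGB2HSV); m=cv2.inRange(hsv,(3,110,50),(16,255,255)); _,l,st,c=cv2.connectedComponentsWithStats(m)
  print([x.tolist() for x in st[1:] if x[4]>80])
  P=lambda *p: np.round(proj(O+F.apply(p),im)).tolist()
  print("rail pred -y",P(-.02,-.055,.028),P(.02,-.055,.028),P(-.007,-.055,.052),P(.007,-.055,.052),"+y",P(-.02,.055,.028),P(.02,.055,.028),P(-.007,.055,.052),P(.007,.055,.052))
E
```

```text
t 26.5333 tcp fixture [1.930e-02 2.000e-04 3.083e-01] tool z [ 0.765  0.002 -0.645] tool y [ 0.001 -1.    -0.001] F [-0.1 -0.2 -0.2] w 0.499 0.0
w [305. 181.  20. 168.] 0.97
0 [[316.0, 321.0], [316.0, 183.0]]
0.12 [[316.0, 321.0], [316.0, 193.0]]
0.3 [[316.0, 321.0], [315.0, 215.0]]
[[208, 156, 64, 23, 1014], [120, 393, 14, 15, 108]]
rail pred -y [366.0, 433.0] [363.0, 393.0] [368.0, 417.0] [367.0, 402.0] +y [265.0, 433.0] [268.0, 393.0] [263.0, 417.0] [264.0, 402.0]
s [266. 180.  35.  69.] 0.89
0 [[295.0, 237.0], [273.0, 183.0]]
0.12 [[295.0, 237.0], [278.0, 182.0]]
0.3 [[295.0, 237.0], [286.0, 183.0]]
[[359, 96, 108, 67, 3302], [492, 148, 76, 57, 1878], [534, 173, 106, 134, 7866], [430, 247, 96, 80, 2461], [306, 248, 29, 25, 348], [400, 276, 135, 125, 5802], [260, 300, 29, 26, 395], [475, 306, 56, 23, 692]]
rail pred -y [337.0, 256.0] [325.0, 252.0] [333.0, 248.0] [329.0, 246.0] +y [314.0, 275.0] [302.0, 270.0] [310.0, 267.0] [306.0, 265.0]
```

```bash
python3 -c "
from plant import bot
print(bot.job_done())"
```

```text
the job is handed in; nothing more can be done
None
```

The job is handed in at about 27 s. The long rail was clamped for over a second and the clamp is back at open. The last camera check showed the rail still in place to within about 2 mm. `job_done()` returned no verdict. My first grasp closed on air above the rail without touching it, and I viewed 11 pictures instead of the allowed 10.

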